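Complete the crucible carrier and lift it level by its bail

ROBOT

A 6-joint arm with a two-finger parallel gripper is mounted at the origin on a cart in front of the work surface, level with it; the furniture and walls round the work are solid. World frame = base frame: x ahead of the robot, y to its left, z up, the work surface at z = 0. Lengths are in m, angles in rad, forces in N, time in s.
With the tool pointing down it reaches from about 0.3 to 0.775 m from the base axis. Payload 14.6 kg.
Tool frame: the origin (TCP) lies at the centre of the arm's flange, where the gripper is bolted on; the fingertips stand 173 mm ahead of it and the grasp point (between the pads) lies 155 mm ahead of it; x points along the fingers, y is the direction in which the jaws open and shut, and the axes are right-handed (so a half turn about x gives the same grasp; the last joint's range is limited). The gripper opens to 85 mm and grips with 20 to 120 N. Pads are 22 mm wide; open, the fingers measure 114 mm over their backs; the gripper's body (76 mm by 85 mm) begins 54 mm behind the grasp point. The pads swing forward as they close: fully open they stand 13 mm farther back than shut.
Start: joints at [-1.407, 0.3, 1.521, -0, 1.321, -0.067], TCP at [0.126, -0.535, 0.405] pointing down, gripper open.
Joint ranges: [-3.03, 3.03], [-0.79, 2.21], [0.23, 2.52], [-1.04, 4.18], [0, 3.07], [-2.55, 2.55]. Speed limits (rad/s): [2.22, 2.22, 2.57, 3.14, 3.14, 3.14].

INTERFACE

Orientations are given as a rotation vector (axis times angle).
In Python, from workcell import monitor, optics, workorder gives the robot as it stands.
- The arm moves only by the tool drive_tool, never from a script. Its argument "motion" is a list of rows, each a list of 3 entries, a list of its own where there are three numbers: the shift along the tool's x, y, z in m, then the turn about the tool's x in degrees, then the finger opening in m, from 0 to 0.0854. A call has 1 to 20 rows; each row shifts and turns the commanded pose from where the row before left it, along the tool's axes as they then stand; what a row does not reach is not made up. A row lasts 1/10 s, in which the tool goes at most 50 mm and 8.59 degrees, less where a joint would pass 70% of its speed; a pose out of reach is approached as far as the arm can. A call is refused whole if a number of a shift passes 0.05 or a number of a turn 8.59, either way. A call with a gripper value outside its range is refused whole. The fingers move at their own pace and stop on an object; "grip_force" is the grip in N (left out, the last holds). Time passes only in rows, so rows that do not move let the fingers close. It gives the time, the measured TCP pose, the force and the opening at its end, in the units of the state.
- monitor.get_obs(): the state, without advancing time (a new reading comes with each control period).
- optics.get_image(name): name is "side" or "top" or "wrist"; returns a dict with "img" (420x560x3 uint8, red, green, blue), "vertical_fov" (degrees; the focal length in pixels is half the picture's height over the tangent of half this angle, whatever the lens; pixels are square), "cx", "cy" (the principal point, pixels), "eye" and "attitude" of the camera in the world. Camera axes: x right, y up, looking along -z (the intrinsics and any distortion apply to the point x, -y, -z); pixel columns grow to the right and rows downward; lengths in m; the calibration is good to about 2 mm. The wrist camera is an equidistant fisheye: a pixel r from the principal point sees the ray r / f radians off the axis. A picture is of the moment at which its call begins. There is no depth.
- workorder.job_done(): hands the job in, once; it reports no verdict.
The state is a dict: "time_s": time; "q": joint angles; "qd": joint speeds; "joint_torque": joint torques, N m; "tcp_pos": TCP position; "tool_rot": TCP orientation; "ft_force": force on the tool from outside, world axes, zero at the start; "moment": the same for the moment, N m; "opening": opening from 0.0 (shut) to 1.0 (fully open).
Only numpy, scipy, OpenCV 4.12 (cv2) and the standard library are available. Lean on these libraries where they do the work, as an engineer would, in place of code of your own. Each camera call takes 0.05 s, during which the arm holds its last target.

TASK

One crucible still stands on the red clay tile: set it into the empty seat of the steel crucible carrier, so that all four stand fully down in their seats. Then swing the carrier's wire handle up, lift the loaded carrier by it, never tilting it much, about 10 cm clear of the bench, ready for the furnace, and hold it level and still; the program finishes while holding it there in the air. Do not tip any crucible and leave the brush, spatula and timer where they lie.

Things in the scene. Friction and masses are not known exactly. Their poses are not given: they have to be found in the camera images.
- carrier: Steel carrier with dark locating sheet, 120 (x) by 106 mm (y), loose, 0.4 kg empty. Origin: centre of its underside, at bench height at the start; z up. Crucibles stand on its base sheet (top at z 6 mm), each through one of the four 32 mm holes (seats, 2 by 2, 68 mm apart along x, 50 mm along y) of a locating sheet (top at z 14 mm). Ears at y +-54.5 mm, 20 mm wide, 56 mm high, bear the bail.
- bail (a joint): Swing handle (bail) of the carrier, rad: 0 upright, +1.5 folded to the carrier's -x side (as at the start), -1.5 to its +x side. It pivots freely on the line x = 0, z = 50 mm of the carrier, parallel to its y axis, and falls to its stop if let go. The lifted carrier hangs on these pivots as a pendulum (centre of mass about 30 mm below) and so levels itself about y.
- bail_grip (a point): Middle of the bail's grip: round dark steel sleeve, turning easily on the wire, 13 mm thick, 70 mm long, parallel to the carrier's y axis, 90 mm from the pivot line. At the start about 56 to 65 mm above the bench, 90 mm from the carrier's centre on its -x side; upright, 140 mm above the carrier's underside. Pinched from above across its thickness, it can be swung up in an arc about the pivot line.
- tile: Fixed red clay tile, 98 x 98 x 6 mm, origin: centre of its underside. The last crucible stands on it, as high as on the carrier's base sheet.
- seat_0 (a point): Seat at x -34, y -25 mm of the carrier: where the centre of a crucible lies when seated, 20 mm above the carrier's underside. One of the four is empty at the start, not always the same. Between the rims of seated crucibles 31 mm are free along x, 13 mm along y; the locating sheet lies 20 mm below the rims, so fingertips must stay above that.
- seat_1 (a point): Seat at x -34, y 25 mm of the carrier: where the centre of a crucible lies when seated, 20 mm above the carrier's underside. One of the four is empty at the start, not always the same. Between the rims of seated crucibles 31 mm are free along x, 13 mm along y; the locating sheet lies 20 mm below the rims, so fingertips must stay above that.
- seat_2 (a point): Seat at x 34, y -25 mm of the carrier: where the centre of a crucible lies when seated, 20 mm above the carrier's underside. One of the four is empty at the start, not always the same. Between the rims of seated crucibles 31 mm are free along x, 13 mm along y; the locating sheet lies 20 mm below the rims, so fingertips must stay above that.
- seat_3 (a point): Seat at x 34, y 25 mm of the carrier: where the centre of a crucible lies when seated, 20 mm above the carrier's underside. One of the four is empty at the start, not always the same. Between the rims of seated crucibles 31 mm are free along x, 13 mm along y; the locating sheet lies 20 mm below the rims, so fingertips must stay above that.
- crucible_a_mid (a point): One of four like white porcelain crucibles, 22 g, open cones: 28 mm high, 24 mm wide at the foot, 37 mm at the rim. The point is its centre, 14 mm above its foot and 14 mm below its rim; z up. At the start three stand in seats and one, a different one each time, stands on the tile.
- crucible_b_mid (a point): One of four like white porcelain crucibles, 22 g, open cones: 28 mm high, 24 mm wide at the foot, 37 mm at the rim. The point is its centre, 14 mm above its foot and 14 mm below its rim; z up. At the start three stand in seats and one, a different one each time, stands on the tile.
- crucible_c_mid (a point): One of four like white porcelain crucibles, 22 g, open cones: 28 mm high, 24 mm wide at the foot, 37 mm at the rim. The point is its centre, 14 mm above its foot and 14 mm below its rim; z up. At the start three stand in seats and one, a different one each time, stands on the tile.
- crucible_d_mid (a point): One of four like white porcelain crucibles, 22 g, open cones: 28 mm high, 24 mm wide at the foot, 37 mm at the rim. The point is its centre, 14 mm above its foot and 14 mm below its rim; z up. At the start three stand in seats and one, a different one each time, stands on the tile.
- ash_brush: Bystander: brush with wooden handle lying on the bench, 201 mm long (its y), 22 mm thick; origin under the middle.
- spatula: Bystander: thin steel weighing spatula lying on the bench, 206 mm long (its y), 11 mm wide, 6 mm high; origin under the middle.
- timer: Bystander: grey bench timer lying flat, 62 x 66 x 19 mm; origin under the middle.

How it is judged:
On the way, in this order (a step that is already met when the one before it is completed fails the run):
1. all four crucibles stand in the seats, let go, with the carrier standing on the bench (distance between any of crucible_a_mid, crucible_b_mid, crucible_c_mid, crucible_d_mid and seat_0 below 0.006 m and distance between any of crucible_a_mid, crucible_b_mid, crucible_c_mid, crucible_d_mid and seat_1 below 0.006 m and distance between any of crucible_a_mid, crucible_b_mid, crucible_c_mid, crucible_d_mid and seat_2 below 0.006 m and distance between any of crucible_a_mid, crucible_b_mid, crucible_c_mid, crucible_d_mid and seat_3 below 0.006 m and height (world z) of carrier below 0.01 m and contact force between the fingers and crucible_a below 0.2 N and contact force between the fingers and crucible_b below 0.2 N and contact force between the fingers and crucible_c below 0.2 N and contact force between the fingers and crucible_d below 0.2 N), for 0.2 s.
2. the loaded carrier is lifted clear of the bench and level (distance between any of crucible_a_mid, crucible_b_mid, crucible_c_mid, crucible_d_mid and seat_0 below 0.006 m and distance between any of crucible_a_mid, crucible_b_mid, crucible_c_mid, crucible_d_mid and seat_1 below 0.006 m and distance between any of crucible_a_mid, crucible_b_mid, crucible_c_mid, crucible_d_mid and seat_2 below 0.006 m and distance between any of crucible_a_mid, crucible_b_mid, crucible_c_mid, crucible_d_mid and seat_3 below 0.006 m and height (world z) of carrier between 0.07 and 0.2 m and angle between carrier's own z axis and vertical below 0.08 rad), for 0.3 s.
At the end, for the whole second after the job is handed in: Crucible within 6 mm of its place in all four seats; carrier underside 70-200 mm above the bench, within 0.08 rad of level, under 0.03 m/s and 0.3 rad/s; bail within 0.35 rad of upright; fingers hold the carrier (over 2 N), touch no crucible; nothing else carries it (all of step 2 and linear speed of carrier below 0.03 m/s and angular speed of carrier below 0.3 rad/s and value of joint bail between -0.35 and 0.35 rad and contact force between the fingers and carrier above 2 N and contact force between carrier and ash_brush below 0.1 N and contact force between carrier and spatula below 0.1 N and contact force between carrier and timer below 0.1 N and contact force between carrier and tile below 0.1 N and contact force between the fingers and crucible_a below 0.2 N and contact force between the fingers and crucible_b below 0.2 N and contact force between the fingers and crucible_c below 0.2 N and contact force between the fingers and crucible_d below 0.2 N); the arm keeps its last pose, push and grip.
It fails at once if crucible tipped over (angle between any of crucible_a_mid, crucible_b_mid, crucible_c_mid, crucible_d_mid's own z axis and vertical above 0.5 rad).
It fails at once if the carrier tilted so far that ash would spill (angle between carrier's own z axis and vertical above 0.35 rad).
It fails at once if a bystander (brush, spatula, timer) shifted by more than 20 mm (distance of any of ash_brush, spatula, timer from where it was at the start of the episode above 0.02 m).
It also fails if it takes over 53 s, if anything falls off the work surface, if the arm or the gripper's body presses on something with over 40 N, if the wrist force passes 120 N, or if a joint passes its speed limit or range.

## Working session

There is one attempt and no reset: what is moved stays moved. The work goes in short steps, Python scripts to look and compute and a tool call to move; the robot and the scene stay as the last step left them, time stands still between calls to the robot, and variables do not carry over. Pictures are saved under pics/ and viewed, and the job is handed in when it is done.

Besides the shell and the picture viewer there is one more tool, called after ">>>" as name(argument=value, ...) on one line, values as JSON. drive_tool: Moves the arm, as the interface text tells. Its arguments: {"type":"object","properties":{"motion":{"type":"array"},"grip_force":{"type":"number"}},"required":["motion"]}

```bash
mkdir -p pics; cat > h.py <<'E'
import numpy as np, cv2
from workcell import monitor, optics, workorder
def grab(name,fn):
    d=optics.get_image(name); cv2.imwrite('pics/'+fn,d['img'][:,:,::-1]); return d
def info(d): return {k:v for k,v in d.items() if k!='img'}
E
python3 - <<'E'
from h import *
o=monitor.get_obs(); print({k:np.round(v,4) for k,v in o.items()})
for n in ['side','top','wrist']:
    d=grab(n,n+'0.png'); print(n,info(d))
E
```

```text
{'time_s': np.float64(0.0), 'q': array([-1.4066,  0.3005,  1.5216, -0.    ,  1.3207, -0.0666]), 'qd': array([ 0.0008,  0.    ,  0.0001,  0.001 ,  0.0012, -0.0002]), 'joint_torque': array([ 5.00000e-04, -5.43495e+01, -3.61798e+01, -0.00000e+00,
        4.00000e-03, -0.00000e+00]), 'tcp_pos': array([ 0.1258, -0.5354,  0.4041]), 'tool_rot': array([ 2.0996,  0.2447, -2.0998]), 'ft_force': array([ 0.1427,  0.166 , -0.4995]), 'moment': array([-0.0058,  0.0621,  0.0118]), 'opening': np.float64(0.9976)}
side {'vertical_fov': 47.91870818449039, 'cx': 285.86496594630364, 'cy': 210.21999932761102, 'eye': array([-0.67667178,  0.41754992,  0.71871207]), 'attitude': array([ 0.74314322, -1.07336526, -1.66368922])}
top {'vertical_fov': 54.47044428237631, 'cx': 280.8810635999544, 'cy': 207.596827810976, 'eye': array([ 0.53254679, -0.01762803,  1.12921212]), 'attitude': array([ 0.04215894, -0.03369718, -1.56978683])}
wrist {'vertical_fov': 65.70646984690485, 'cx': 281.1219250401041, 'cy': 213.44104529117922, 'eye': array([ 0.20241476, -0.51778875,  0.37248029]), 'attitude': array([-0.26508256,  0.2102777 , -1.32861018])}
```

View pics/top0.png

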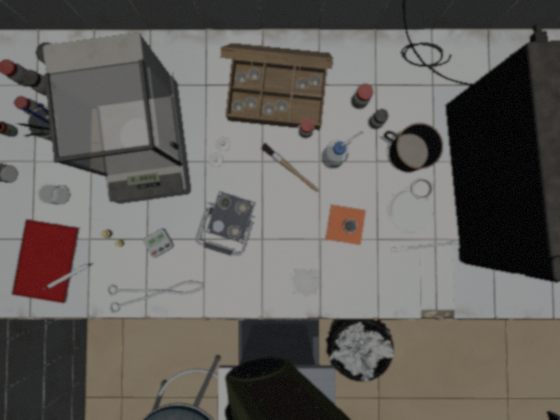

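View pics/side0.png

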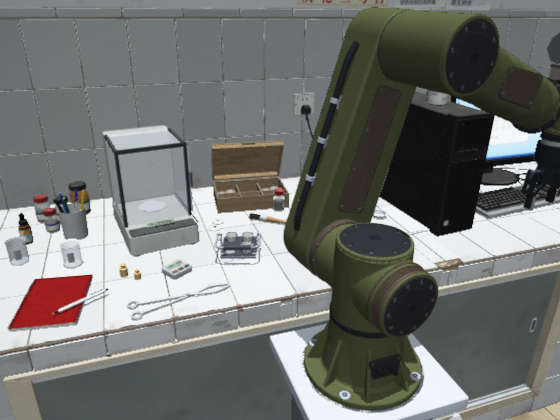

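View pics/wrist0.png

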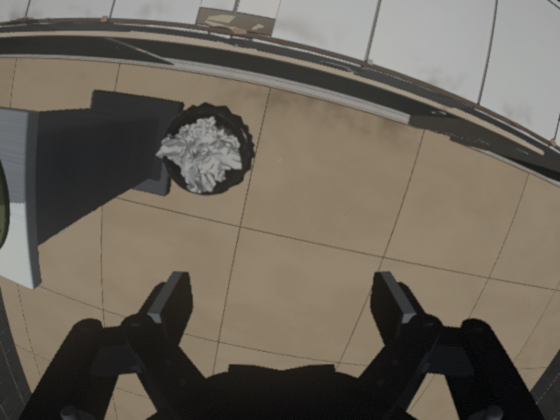

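The top view shows the carrier at about (230,220), with its bail grip on the lower right near (222,248). The tile and its crucible are at (347,225). I'll zoom in and rectify.

```bash
cat >> h.py <<'E'
from scipy.spatial.transform import Rotation as R
def cam(d):
    H=d['img'].shape[0]; f=H/2/np.tan(np.radians(d['vertical_fov'])/2)
    return f,d['cx'],d['cy'],np.array(d['eye']),R.from_rotvec(d['attitude']).as_matrix()
def ray(d,u,v,fish=False):
    f,cx,cy,e,A=cam(d); a=np.array([(u-cx)/f,(v-cy)/f])
    if fish:
        r=np.linalg.norm(a); s=np.sin(r)/r if r>1e-9 else 1; c=np.array([a[0]*s,-a[1]*s,-np.cos(r)])
    else: c=np.array([a[0],-a[1],-1.])
    w=A@c; return e,w/np.linalg.norm(w)
def onz(d,u,v,z,fish=False):
    e,w=ray(d,u,v,fish); return e+w*(z-e[2])/w[2]
def proj(d,p,fish=False):
    f,cx,cy,e,A=cam(d); c=A.T@(np.array(p,float)-e); x,y,z=c[0],-c[1],-c[2]
    if fish:
        r=np.hypot(x,y); t=np.arctan2(r,z); k=t/r if r>1e-9 else 1/z
        return np.array([cx+f*k*x,cy+f*k*y])
    return np.array([cx+f*x/z,cy+f*y/z])
def crop(d,fn,u0,v0,u1,v1,s):
    im=cv2.resize(d['img'][v0:v1,u0:u1],None,fx=s,fy=s,interpolation=cv2.INTER_CUBIC); cv2.imwrite('pics/'+fn,im[:,:,::-1])
E
python3 - <<'E'
from h import *
d=optics.get_image('top'); crop(d,'topc.png',190,170,380,270,4)
print(onz(d,230,220,0.01),onz(d,347,225,0.006))
d=optics.get_image('side'); crop(d,'sidec.png',200,200,290,275,8)
E
```

```text
[0.55248909 0.12802846 0.01      ] [ 0.53905092 -0.193301    0.006     ]
```

View pics/topc.png

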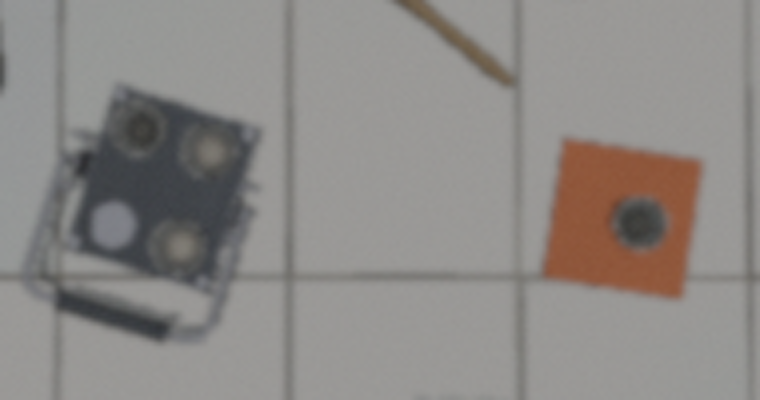

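View pics/sidec.png

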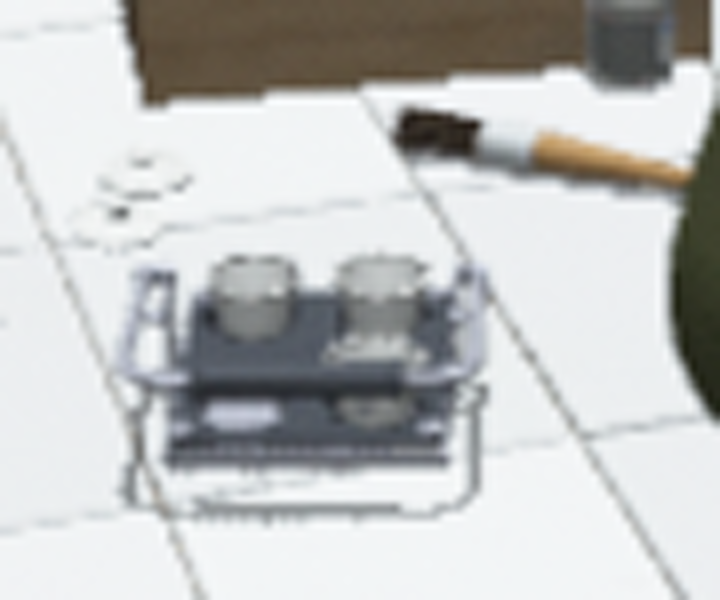

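```bash
python3 - <<'E'
from h import *
o=monitor.get_obs(); M=R.from_rotvec(o['tool_rot']).as_matrix(); print(np.round(M,3))
d=optics.get_image('top')
w=lambda u,v,z:onz(d,190+u/4,170+v/4,z)
cs=[w(u,v,.014)[:2] for u,v in [(118,85),(262,128),(210,290),(72,250)]]
c=np.mean(cs,0); print(np.round(cs,3),c)
for i in range(4): e=cs[(i+1)%4]-cs[i]; print(np.linalg.norm(e),np.degrees(np.arctan2(e[1],e[0])))
for u,v,z in [(140,128,.034),(210,148,.034),(180,247,.034),(112,225,.006)]: print('cr',w(u,v,z))
g0,g1=w(60,297,.06),w(172,330,.06); print('bail',g0,g1,(g0+g1)/2,np.linalg.norm(g1-g0))
# tile + crucible
hsv=cv2.cvtColor(d['img'],cv2.COLOR_RGB2HSV)
m=((hsv[...,0]<15)&(hsv[...,1]>110)).astype(np.uint8); m[:, :310]=0;m[:, 380:]=0;m[:190]=0;m[260:]=0
cn=max(cv2.findContours(m,0,2)[0],key=cv2.contourArea); rr=cv2.minAreaRect(cn); print(rr, onz(d,*rr[0],.006))
b=cv2.boxPoints(rr); P=[onz(d,*q,.006)[:2] for q in b];print([np.linalg.norm(P[i]-P[i-1]) for i in range(4)])
print('cruc',w(640,222,.034))
E
```

```text
[[-0.     0.229 -0.973]
 [ 0.001 -0.973 -0.229]
 [-1.    -0.001 -0.   ]]
[[0.631 0.157]
 [0.602 0.058]
 [0.491 0.093]
 [0.518 0.187]] [0.56059584 0.12380169]
0.10324234448132702 -106.60693282965948
0.11606543662483959 162.42915668415478
0.09824182550723665 73.96522596418978
0.11706985684650004 -15.112630968436708
cr [0.60048036 0.13870135 0.034     ]
cr [0.58703248 0.09150722 0.034     ]
cr [0.52057327 0.11127346 0.034     ]
cr [0.53533959 0.16148338 0.006     ]
bail [0.48815805 0.18650783 0.06      ] [0.46675663 0.11310227 0.06      ] [0.47745734 0.14980505 0.06      ] 0.07646173425635674
((345.3189392089844, 224.31353759765625), (33.58394241333008, 33.58394241333008), 8.972626686096191) [ 0.5409324  -0.18869785  0.006     ]
[np.float64(0.09194294841140246), np.float64(0.09238725249783568), np.float64(0.09229692667495235), np.float64(0.09229242041599538)]
cruc [ 0.53755647 -0.19694368  0.034     ]
```

>>> drive_tool(motion=[[[0,0,0],-8.5,0.085],[[0,0,0],-8.5,0.085],[[0,0,0],-8.5,0.085],[[0,0,0],-8.5,0.085],[[0,0,0],-8.5,0.085],[[0,0,0],-8.5,0.085],[[0,0,0],-8.5,0.085],[[0.008,0.025,-0.037],0,0.085],[[0.008,0.025,-0.037],0,0.085],[[0.008,0.025,-0.037],0,0.085],[[0.008,0.025,-0.037],0,0.085],[[0.008,0.025,-0.037],0,0.085],[[0.008,0.025,-0.037],0,0.085],[[0.008,0.025,-0.037],0,0.085],[[0.008,0.025,-0.037],0,0.085],[[0.008,0.025,-0.037],0,0.085],[[0.008,0.025,-0.037],0,0.085],[[0.008,0.025,-0.037],0,0.085],[[0.008,0.025,-0.037],0,0.085]], grip_force=30)

```text
time_s: 2.2
tcp_pos: [0.5454, -0.1991, 0.3084]
tool_rot: [1.428, 1.051, -1.428]
ft_force: [0.3, -1.5, -0.7]
opening: 0.999
```

```bash
cat >> h.py <<'E'
def st():
    o=monitor.get_obs(); M=R.from_rotvec(o['tool_rot']).as_matrix(); p=np.array(o['tcp_pos'])
    print('t',round(float(o['time_s']),2),'tcp',np.round(p,4),'grasp',np.round(p+.155*M[:,0],4),'yawY',np.round(np.degrees(np.arctan2(M[1,1],M[0,1])),2),'x',np.round(M[:,0],3),'q',np.round(o['q'],2),'F',np.round(o['ft_force'],2),'op',np.round(o['opening'],3))
    return p,M,o
def go(target,yaw=None,graspz=True):
    """shift in tool axes from present grasp point to target (after turn)"""
    p,M,o=st(); g=p+.155*M[:,0]; dl=np.array(target)-g; print('shift now axes mm',np.round(1000*M.T@dl,1))
    if yaw is not None:
        cur=np.degrees(np.arctan2(M[1,1],M[0,1])); t=-((yaw-cur+90)%180-90); a=np.radians(cur-t)
        M2=np.array([[0,np.cos(a),np.sin(a)],[0,np.sin(a),-np.cos(a)],[-1,0,0]]); print('turn deg',round(t,2),'shift after turn mm',np.round(1000*M2.T@dl,1))
E
python3 - <<'E'
from h import *
st(); d=grab('wrist','w1.png'); print(proj(d,[.5376,-.197,.034],True))
d=grab('top','t1.png')
E
```

```text
t 2.2 tcp [ 0.5454 -0.1991  0.3084] grasp [ 0.5454 -0.1991  0.1534] yawY -17.27 x [ 0. -0. -1.] q [-0.41  0.46  1.53 -0.    1.15 -0.11] F [ 0.34 -1.48 -0.73] op 0.999
[271.02204666 213.27762303]
```

View pics/w1.png

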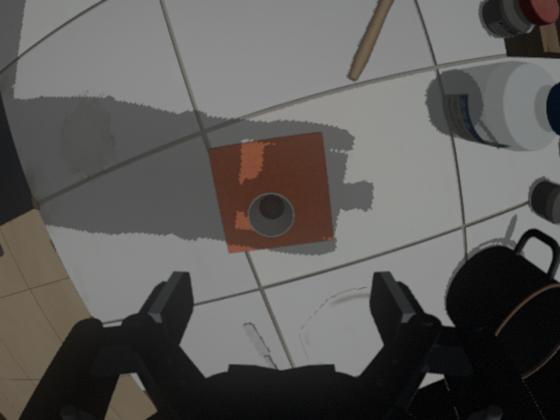

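```bash
python3 - <<'E'
from h import *
d=optics.get_image('wrist'); g=cv2.cvtColor(d['img'],cv2.COLOR_RGB2HSV)
m=((g[...,1]<80)).astype(np.uint8); m2=np.zeros_like(m); m2[180:250,235:305]=m[180:250,235:305]
cn=[c for c in cv2.findContours(m2,0,2)[0] if cv2.contourArea(c)>200]
for c in cn: print(cv2.minEnclosingCircle(c),cv2.contourArea(c))
c,r=cv2.minEnclosingCircle(max([c for c in cn if cv2.contourArea(c)<3000],key=cv2.contourArea))
p=onz(d,*c,.034,True); print(p, 2*np.linalg.norm(onz(d,c[0]+r,c[1],.034,True)-p))
go([p[0],p[1],.036],-16.5)
E
```

```text
((270.0, 218.0), 23.769826889038086) 1617.0
[ 0.53676056 -0.19804408  0.034     ] 0.03731942826764165
t 2.35 tcp [ 0.5453 -0.1989  0.3077] grasp [ 0.5451 -0.1988  0.1527] yawY -17.09 x [-0.001  0.001 -1.   ] q [-0.41  0.46  1.54  0.    1.15 -0.11] F [-0.69 -0.81 -0.82] op 0.996
shift now axes mm [116.7  -8.    1.8]
turn deg -0.59 shift after turn mm [116.7  -8.2   1.7]
```

>>> drive_tool(motion=[[[0.02,-0.004,0.001],-0.6,0.06],[[0.02,-0.004,0],0,0.06],[[0.02,0,0],0,0.06],[[0.015,0,0],0,0.06],[[0.01,0,0],0,0.06],[[0,0,0],0,0.06],[[0,0,0],0,0.06]])

```text
time_s: 3.05
tcp_pos: [0.5363, -0.1994, 0.2243]
tool_rot: [1.421, 1.056, -1.42]
ft_force: [-0.7, -0.6, 0.0]
opening: 0.701
```

```bash
python3 - <<'E'
from h import *
d=grab('wrist','w2.png'); go([.5368,-.1975,.036],-16.5); print(proj(d,[.537,-.1975,.034],True))
E
```

```text
t 3.1 tcp [ 0.5364 -0.1994  0.2245] grasp [ 0.5365 -0.1995  0.0695] yawY -16.69 x [ 0.001 -0.001 -1.   ] q [-0.42  0.56  1.61 -0.    0.97 -0.13] F [0.72 0.2  0.43] op 0.699
shift now axes mm [33.5 -0.4 -1.9]
turn deg -0.19 shift after turn mm [33.5 -0.3 -1.9]
[281.42427752 257.2023443 ]
```

View pics/w2.png

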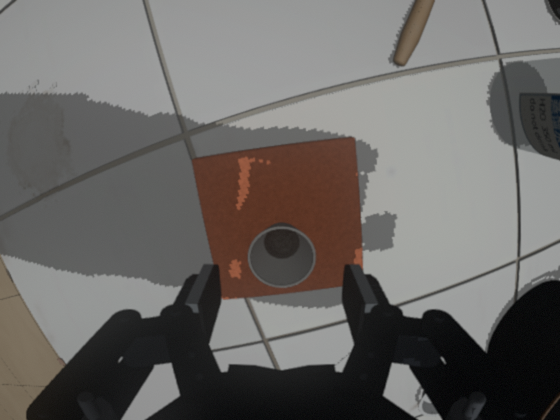

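The rim centre at (282,257) matches the predicted (281,257), and it sits midway between the fingers. I'll descend and grip.

>>> drive_tool(motion=[[[0.012,0,-0.002],0,0.06],[[0.012,0,0],0,0.06],[[0.009,0,0],0,0.06],[[0,0,0],0,0.06],[[0,0,0],0,0.04],[[0,0,0],0,0.03],[[0,0,0],0,0.03],[[0,0,0],0,0.03],[[0,0,0],0,0.03]])

```text
time_s: 4.0
tcp_pos: [0.5369, -0.1973, 0.1911]
tool_rot: [1.42, 1.056, -1.42]
ft_force: [0.1, 0.1, 3.3]
opening: 0.406
```

```bash
python3 - <<'E'
from h import *
d=grab('wrist','w3.png'); st()
E
```

```text
t 4.05 tcp [ 0.5369 -0.1973  0.1911] grasp [ 0.537  -0.1974  0.0361] yawY -16.68 x [ 0.001 -0.    -1.   ] q [-0.42  0.61  1.62 -0.    0.91 -0.13] F [0.12 0.5  5.28] op 0.409
```

View pics/w3.png

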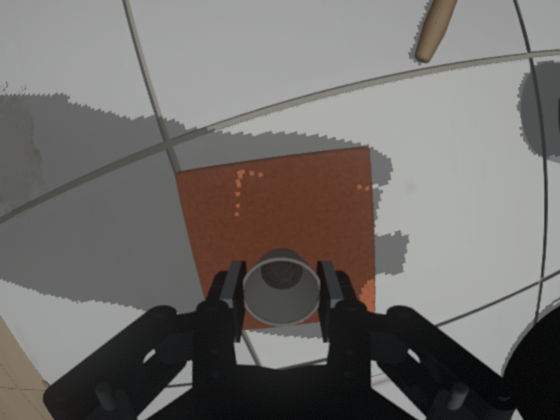

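>>> drive_tool(motion=[[[-0.005,0,0],0,0.03],[[-0.015,0,0],0,0.03],[[-0.03,0,0],0,0.03],[[-0.03,0,0],0,0.03],[[-0.02,-0.003,-0.012],0,0.03],[[0,-0.007,-0.023],0,0.03],[[0,-0.007,-0.023],0,0.03],[[0,-0.008,-0.025],0,0.03],[[0,-0.008,-0.025],0,0.03],[[0,-0.008,-0.025],0,0.03],[[0,-0.008,-0.025],0,0.03],[[0,-0.008,-0.025],0,0.03],[[0,-0.008,-0.025],0,0.03],[[0,-0.007,-0.023],0,0.03],[[0,-0.004,-0.012],0,0.03],[[0,-0.002,-0.006],0,0.03],[[0,0,0],0,0.03],[[0,0,0],0,0.03]])

```text
time_s: 5.85
tcp_pos: [0.5335, 0.063, 0.2908]
tool_rot: [1.421, 1.057, -1.421]
ft_force: [0.1, -0.7, -0.0]
opening: 0.403
```

```bash
python3 - <<'E'
from h import *
d=grab('wrist','w4.png'); st()
np.save('w4.npy',d,allow_pickle=True)
c=np.array([.561,.124]);a=np.radians(-16.5)
for s in [(-34,-25),(-34,25),(34,-25),(34,25)]:
    s=np.array(s)/1000; q=c+np.array([np.cos(a)*s[0]-np.sin(a)*s[1],np.sin(a)*s[0]+np.cos(a)*s[1]]); print(q,proj(d,[*q,.034],True),proj(d,[*q,.014],True))
E
```

```text
t 5.9 tcp [0.5336 0.0629 0.2908] grasp [0.5336 0.0629 0.1358] yawY -16.72 x [-0. -0. -1.] q [ 0.05  0.39  1.68 -0.    1.07  0.34] F [-0.3  -0.41 -0.26] op 0.404
[0.52129975 0.10968603] [245.47758689 164.68646576] [248.27348462 160.39041621]
[0.53550051 0.15762702] [244.0690113   93.27377237] [247.07938698  94.68966104]
[0.58649949 0.09037298] [341.9147573  164.68830298] [337.20543006 160.39273059]
[0.60070025 0.13831397] [343.52073074  93.83026648] [338.51595386  95.12339689]
```

View pics/w4.png

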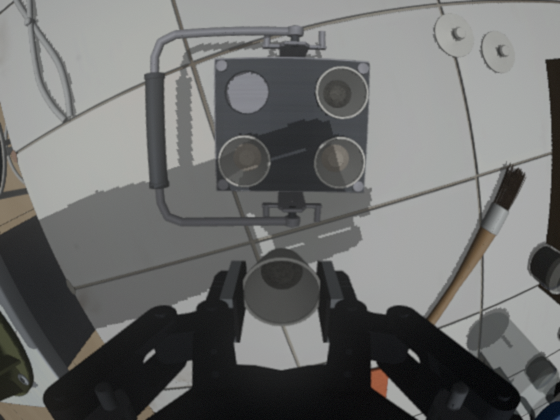

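```bash
python3 - <<'E'
from h import *
d=np.load('w4.npy',allow_pickle=True).item(); im=d['img']; g=cv2.cvtColor(im,cv2.COLOR_RGB2GRAY)
m=np.zeros_like(g); m[66:122,222:275]=(g[66:122,222:275]>125); 
c=max(cv2.findContours(m,0,2)[0],key=cv2.contourArea); (x,y),r=cv2.minEnclosingCircle(c); print('hole',x,y,r)
for z in (.006,.014): print(onz(d,x,y,z,True), 2*np.linalg.norm(onz(d,x+r,y,z,True)-onz(d,x,y,z,True)))
for q in [(244,161),(339.5,162),(342,92.5)]: print('rim',onz(d,*q,.034,True))
print('held',onz(d,282,291.5,.134,True))
for z in (.056,.065): print('grip ends',onz(d,156,74,z,True),onz(d,159,187,z,True),onz(d,156,130,z,True))
e=[onz(d,*q,.014,True)[:2] for q in [(222,66),(363,67),(360,186),(222,186)]];print(np.round(e,4))
E
```

```text
hole 247.13865661621094 92.09664154052734 19.891695022583008
[0.5354745  0.16018984 0.006     ] 0.030475659815175554
[0.53612196 0.15949323 0.014     ] 0.029512436983881386
rim [0.52111833 0.11249713 0.034     ]
rim [0.58530504 0.09271272 0.034     ]
rim [0.59992231 0.13947194 0.034     ]
held [0.53404594 0.06383006 0.134     ]
grip ends [0.48727934 0.18779373 0.056     ] [0.46369692 0.11641984 0.056     ] [0.47552606 0.15285532 0.056     ]
grip ends [0.49032257 0.185594   0.065     ] [0.46778509 0.11738269 0.065     ] [0.47909008 0.1522037  0.065     ]
[[0.5241 0.1848]
 [0.6251 0.1548]
 [0.5991 0.0657]
 [0.4953 0.0967]]
```

```bash
python3 - <<'E'
from h import *
go([.5356,.1588,.0365],-17)
E
```

```text
t 5.9 tcp [0.5336 0.0629 0.2908] grasp [0.5336 0.0629 0.1358] yawY -16.72 x [-0. -0. -1.] q [ 0.05  0.39  1.68 -0.    1.07  0.34] F [-0.3  -0.41 -0.26] op 0.404
shift now axes mm [ 99.3 -25.7 -92.5]
turn deg 0.28 shift after turn mm [ 99.3 -26.1 -92.3]
```

>>> drive_tool(motion=[[[0,-0.003,-0.01],0.3,0.03],[[0,-0.006,-0.02],0,0.03],[[0,-0.007,-0.025],0,0.03],[[0,-0.006,-0.02],0,0.03],[[0,-0.003,-0.012],0,0.03],[[0.01,-0.001,-0.005],0,0.03],[[0.02,0,0],0,0.03],[[0.02,0,0],0,0.03],[[0.01,0,0],0,0.03],[[0,0,0],0,0.03],[[0,0,0],0,0.03]])

```text
time_s: 7.0
tcp_pos: [0.5357, 0.159, 0.2311]
tool_rot: [1.425, 1.054, -1.424]
ft_force: [-0.2, 0.1, -0.5]
opening: 0.406
```

```bash
python3 - <<'E'
from h import *
go([.5356,.1588,.0365],-17); d=grab('wrist','w5.png');d=optics.get_image('side'); crop(d,'s5.png',190,180,300,275,7)
E
```

```text
t 7.0 tcp [0.5357 0.159  0.2311] grasp [0.5357 0.159  0.0761] yawY -17.0 x [ 0.  0. -1.] q [ 0.22  0.52  1.65 -0.    0.97  0.52] F [-0.16  0.12 -0.47] op 0.406
shift now axes mm [39.6 -0.1  0.3]
turn deg -0.0 shift after turn mm [39.6 -0.1  0.3]
```

View pics/w5.png

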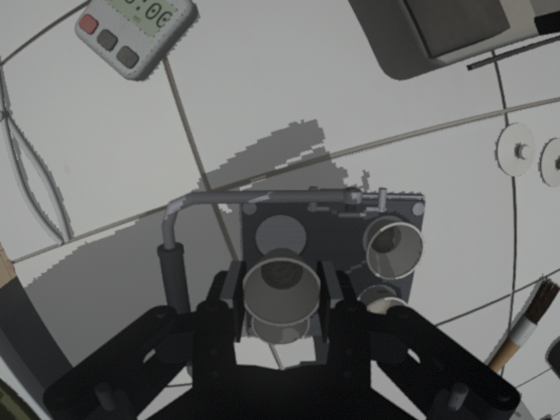

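View pics/s5.png

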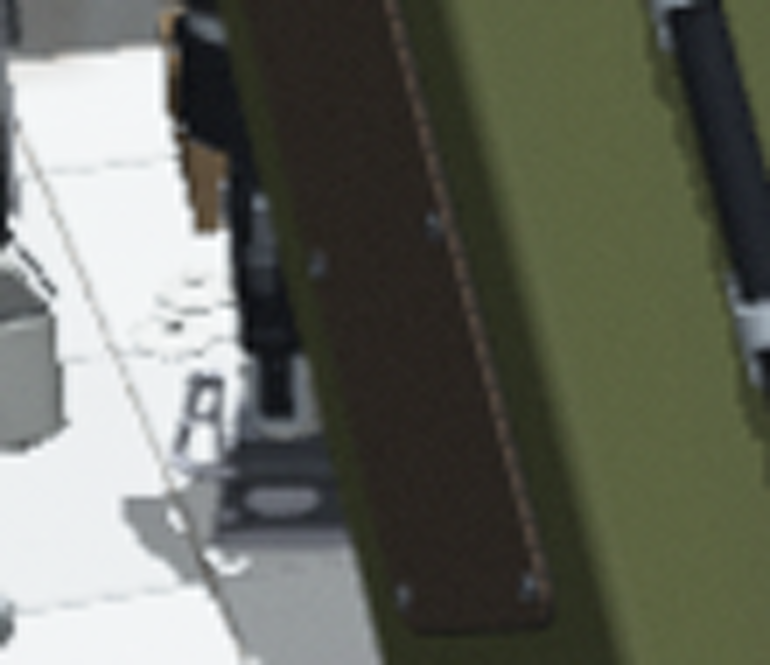

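```bash
python3 - <<'E'
from h import *
d=optics.get_image('wrist'); print(onz(d,280.5,236,.014,True), onz(d,282,290,.074,True)); print(proj(d,[.5358,.1595,.014],True))
E
```

```text
[0.53647564 0.16262885 0.014     ] [0.536522   0.16037678 0.074     ]
[280.93805242 240.77018678]
```

>>> drive_tool(motion=[[[0.01,0,0],0,0.03],[[0.01,0,0],0,0.03],[[0.008,0,0],0,0.03],[[0.006,0,0],0,0.03],[[0.004,0,0],0,0.03],[[0,0,0],0,0.03],[[0,0,0],0,0.03]])

```text
time_s: 7.85
tcp_pos: [0.5355, 0.1593, 0.1928]
tool_rot: [1.424, 1.054, -1.424]
ft_force: [-0.3, 0.2, 0.1]
opening: 0.402
```

```bash
python3 - <<'E'
from h import *
st(); d=grab('wrist','w6.png')
E
```

```text
t 7.85 tcp [0.5355 0.1593 0.1928] grasp [0.5355 0.1593 0.0378] yawY -16.98 x [ 0.  0. -1.] q [0.22 0.58 1.66 0.   0.9  0.52] F [-0.29  0.2   0.11] op 0.402
```

View pics/w6.png

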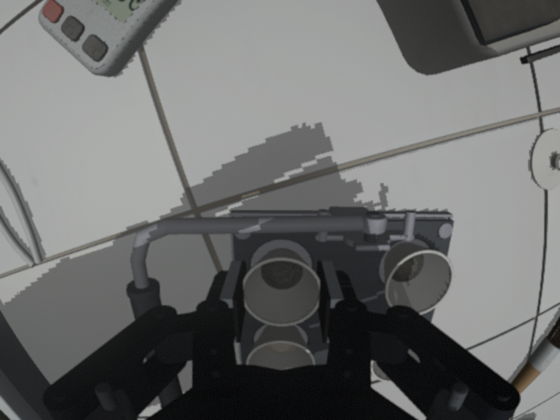

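>>> drive_tool(motion=[[[0.001,0,0],0,0.03],[[0,0,0],0,0.036],[[0,0,0],0,0.04],[[0,0,0],0,0.044],[[0,0,0],0,0.048],[[0,0,0],0,0.05],[[0,0,0],0,0.05]])

```text
time_s: 8.6
tcp_pos: [0.5354, 0.1593, 0.1917]
tool_rot: [1.424, 1.054, -1.424]
ft_force: [-0.2, 0.6, 0.2]
opening: 0.584
```

```bash
python3 - <<'E'
from h import *
st(); d=grab('wrist','w7.png')
E
```

```text
t 8.6 tcp [0.5354 0.1593 0.1917] grasp [0.5354 0.1593 0.0367] yawY -16.97 x [ 0.  0. -1.] q [ 0.22  0.58  1.66 -0.    0.89  0.52] F [-0.16  0.64  0.21] op 0.584
```

View pics/w7.png

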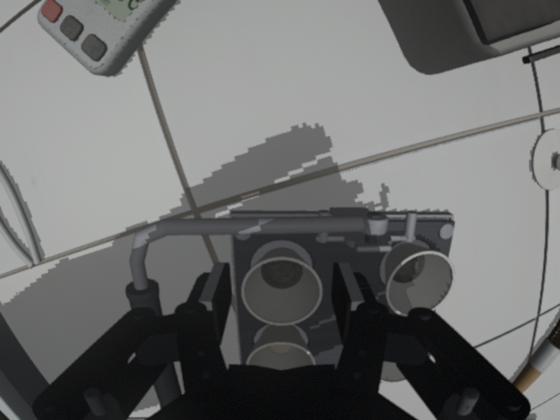

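>>> drive_tool(motion=[[[-0.005,0,0],0,0.05],[[-0.015,0,0],0,0.05],[[-0.025,0,0],0,0.05],[[-0.03,0,0],0,0.05],[[-0.025,0,0.01],0,0.05],[[-0.01,-0.01,0.02],0,0.04],[[0,-0.01,0.03],0,0.04],[[0,-0.01,0.02],0,0.04],[[0,-0.01,0.01],0,0.04],[[0,0,0],0,0.04],[[0,0,0],0,0.04]])

```text
time_s: 9.75
tcp_pos: [0.4712, 0.085, 0.3028]
tool_rot: [1.425, 1.053, -1.423]
ft_force: [0.6, 0.0, -0.3]
opening: 0.469
```

```bash
python3 - <<'E'
from h import *
st(); d=grab('wrist','w8.png'); np.save('w8.npy',d,allow_pickle=True)
E
```

```text
t 9.75 tcp [0.4712 0.085  0.3028] grasp [0.4715 0.085  0.1478] yawY -16.99 x [ 0.002  0.    -1.   ] q [0.1  0.26 1.83 0.   1.05 0.4 ] F [ 0.58  0.02 -0.28] op 0.469
```

View pics/w8.png

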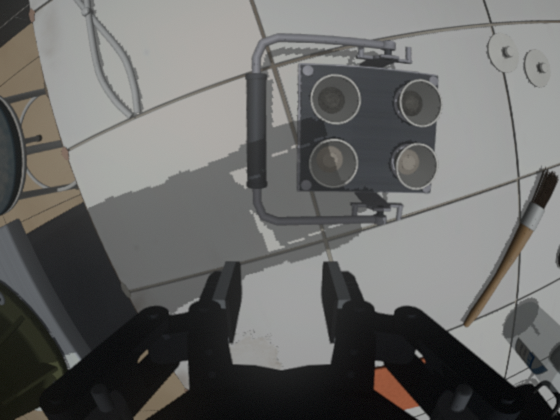

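```bash
python3 - <<'E'
from h import *
a=np.load('w4.npy',allow_pickle=True).item();b=np.load('w8.npy',allow_pickle=True).item()
for q in [(335,99),(416,103),(333,162),(413,165)]: print('rim',onz(b,*q,.034,True))
def tri(p,q):
    e1,w1=ray(a,*p,True);e2,w2=ray(b,*q,True)
    s=np.linalg.lstsq(np.c_[w1,-w2],e2-e1,rcond=None)[0]; A=e1+s[0]*w1;B=e2+s[1]*w2; return (A+B)/2,np.linalg.norm(A-B)
for p,q in [((156,74),(258,73)),((159,187),(257,187)),((156.5,130),(257,130))]: print(tri(p,q))
for z in (.056,.06,.065): print(onz(b,257,130,z,True))
E
```

```text
rim [0.53440392 0.15799238 0.034     ]
rim [0.59530007 0.14058653 0.034     ]
rim [0.52036787 0.11347523 0.034     ]
rim [0.58163051 0.09424508 0.034     ]
(array([0.48736686, 0.18840017, 0.05576133]), np.float64(0.0011378229318593357))
(array([0.46389621, 0.11635993, 0.05654595]), np.float64(0.00024800366545429134))
(array([0.47554381, 0.15285155, 0.05513938]), np.float64(0.00012563106954257395))
[0.47563787 0.15293951 0.056     ]
[0.47597991 0.15307178 0.06      ]
[0.47640746 0.15323711 0.065     ]
```

```bash
python3 - <<'E'
from h import *
go([.4757,.1529,.057],-17.2)
E
```

```text
t 9.8 tcp [0.4714 0.0851 0.3025] grasp [0.4716 0.0852 0.1475] yawY -16.97 x [ 0.001  0.    -1.   ] q [0.1  0.26 1.83 0.   1.05 0.4 ] F [ 0.39 -0.12 -0.49] op 0.466
shift now axes mm [ 90.5 -15.9 -65.9]
turn deg 0.23 shift after turn mm [ 90.5 -16.1 -65.9]
```

>>> drive_tool(motion=[[[0,-0.003,-0.012],0.2,0.03],[[0,-0.005,-0.02],0,0.03],[[0,-0.005,-0.02],0,0.03],[[0.01,-0.003,-0.01],0,0.03],[[0.02,0,-0.004],0,0.03],[[0.02,0,0],0,0.03],[[0,0,0],0,0.03],[[0,0,0],0,0.03]])

```text
time_s: 10.6
tcp_pos: [0.4752, 0.1529, 0.2516]
tool_rot: [1.426, 1.053, -1.427]
ft_force: [0.4, 0.4, 0.1]
opening: 0.353
```

```bash
python3 - <<'E'
from h import *
go([.4757,.1529,.057],-17.2); d=grab('wrist','w9.png'); print(proj(d,[.4757,.1529,.056],True))
E
```

```text
t 10.6 tcp [0.4752 0.1529 0.2516] grasp [0.4751 0.1529 0.0966] yawY -17.17 x [-0.001 -0.    -1.   ] q [0.24 0.38 1.81 0.   0.95 0.54] F [0.42 0.4  0.06] op 0.353
shift now axes mm [39.6  0.6 -0.2]
turn deg 0.03 shift after turn mm [39.6  0.6 -0.2]
[282.60988461 256.02946115]
```

View pics/w9.png

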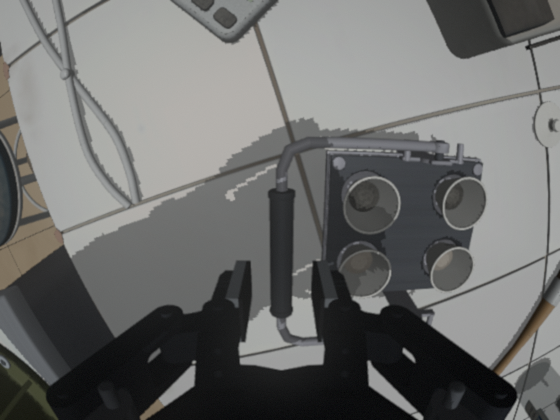

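The sleeve runs from (282,192) to (282,318). Its middle at (282,255) matches the prediction and is centred between the pads, and all four crucibles look seated. I'll descend and pinch.

>>> drive_tool(motion=[[[0.012,0.0005,0],0,0.03],[[0.012,0,0],0,0.03],[[0.01,0,0],0,0.03],[[0.006,0,0],0,0.03],[[0,0,0],0,0.03],[[0,0,0],0,0.02],[[0,0,0],0,0.008],[[0,0,0],0,0.005],[[0,0,0],0,0.005],[[0,0,0],0,0.005]], grip_force=40)

```text
time_s: 11.65
tcp_pos: [0.4757, 0.1525, 0.212]
tool_rot: [1.427, 1.052, -1.426]
ft_force: [0.8, -0.0, 1.5]
opening: 0.14
```

```bash
python3 - <<'E'
from h import *
p,M,o=st(); d=grab('wrist','w10.png')
g=p+.155*M[:,0]
E
```

```text
t 11.65 tcp [0.4757 0.1525 0.212 ] grasp [0.4758 0.1525 0.057 ] yawY -17.18 x [ 0.001  0.    -1.   ] q [ 0.24  0.45  1.83 -0.    0.87  0.54] F [ 0.78 -0.04  1.49] op 0.14
```

View pics/w10.png

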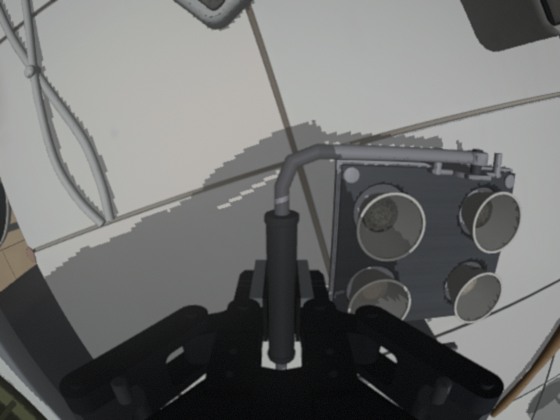

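>>> drive_tool(motion=[[[-0.0045,0.0005,0],0,0.005],[[-0.0045,0.0005,0],0,0.005],[[-0.009,0.002,0],0,0.005],[[-0.0085,0.003,0],0,0.005],[[-0.008,0.0035,0],0,0.005],[[-0.008,0.0045,0],0,0.005],[[-0.0072,0.005,0],0,0.005],[[-0.0068,0.006,0],0,0.005],[[0,0,0],0,0.005],[[0,0,0],0,0.005]])

```text
time_s: 12.7
tcp_pos: [0.4994, 0.1451, 0.2682]
tool_rot: [1.427, 1.052, -1.427]
ft_force: [-5.0, 0.6, 4.2]
opening: 0.134
```

```bash
python3 - <<'E'
from h import *
st(); d=grab('wrist','w11.png')
E
```

```text
t 12.7 tcp [0.4994 0.1451 0.2682] grasp [0.4993 0.1452 0.1132] yawY -17.19 x [-0.  0. -1.] q [0.21 0.39 1.74 0.   1.01 0.51] F [-4.98  0.58  4.19] op 0.134
```

View pics/w11.png

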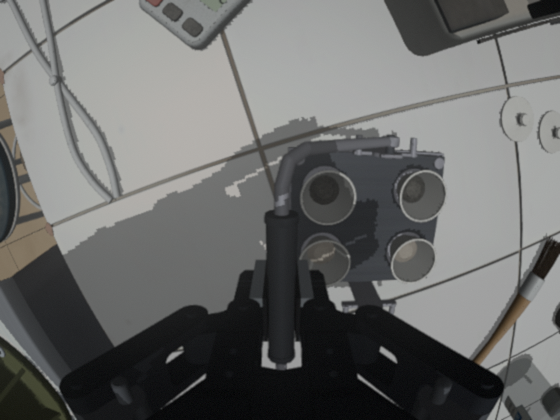

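>>> drive_tool(motion=[[[-0.007,0.0055,0],0,0.005],[[-0.0056,0.007,0],0,0.005],[[-0.0048,0.0075,0],0,0.005],[[-0.004,0.008,0],0,0.005],[[-0.003,0.0085,0],0,0.005],[[-0.0022,0.0085,0],0,0.005],[[-0.0012,0.009,0],0,0.005],[[0,0.009,0],0,0.005],[[0,0,0],0,0.005],[[0,0,0],0,0.005]], grip_force=60)

```text
time_s: 13.75
tcp_pos: [0.5597, 0.1264, 0.2958]
tool_rot: [1.426, 1.052, -1.427]
ft_force: [-0.2, -0.4, -3.7]
opening: 0.13
```

```bash
python3 - <<'E'
from h import *
st(); d=grab('wrist','w12.png')
E
```

```text
t 13.75 tcp [0.5597 0.1264 0.2958] grasp [0.5596 0.1264 0.1408] yawY -17.19 x [-0. -0. -1.] q [ 0.16  0.46  1.57 -0.    1.12  0.46] F [-0.24 -0.4  -3.68] op 0.13
```

View pics/w12.png

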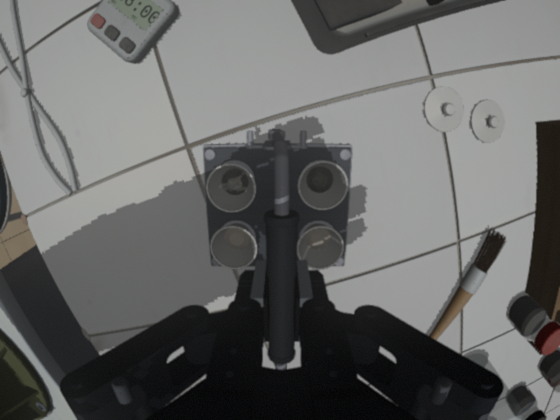

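The bail is upright and the carrier is centred below it. All four crucibles are in place, and the wrist carries about 3.7 N. I'll lift smoothly.

>>> drive_tool(motion=[[[-0.001,0,0],0,0.005],[[-0.002,0,0],0,0.005],[[-0.003,0,0],0,0.005],[[-0.004,0,0],0,0.005],[[-0.004,0,0],0,0.005],[[0,0,0],0,0.005],[[0,0,0],0,0.005]])

```text
time_s: 14.5
tcp_pos: [0.5596, 0.1265, 0.3101]
tool_rot: [1.427, 1.052, -1.426]
ft_force: [0.3, 0.4, -5.5]
opening: 0.129
```

```bash
python3 - <<'E'
from h import *
st(); d=grab('wrist','w13.png'); d=optics.get_image('side'); crop(d,'s13.png',190,180,300,275,7)
E
```

```text
t 14.5 tcp [0.5596 0.1265 0.3101] grasp [0.5596 0.1265 0.1551] yawY -17.18 x [ 0.  0. -1.] q [0.16 0.44 1.55 0.   1.14 0.46] F [ 0.34  0.37 -5.54] op 0.129
```

View pics/w13.png

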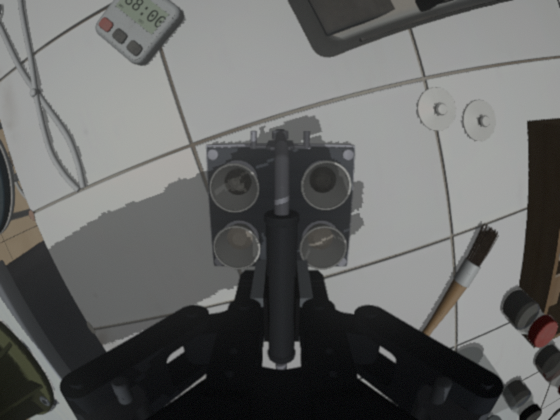

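View pics/s13.png

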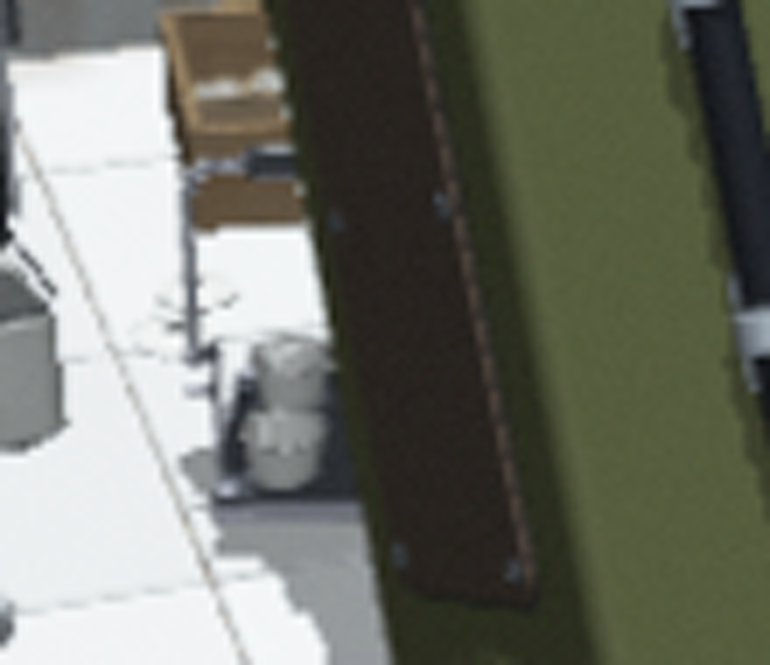

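>>> drive_tool(motion=[[[-0.002,0,0],0,0.005],[[-0.005,0,0],0,0.005],[[-0.008,0,0],0,0.005],[[-0.01,0,0],0,0.005],[[-0.01,0,0],0,0.005],[[-0.01,0,0],0,0.005],[[-0.01,0,0],0,0.005],[[-0.01,0,0],0,0.005],[[-0.01,0,0],0,0.005],[[-0.006,0,0],0,0.005],[[-0.004,0,0],0,0.005],[[-0.002,0,0],0,0.005],[[-0.001,0,0],0,0.005],[[0,0,0],0,0.005],[[0,0,0],0,0.005],[[0,0,0],0,0.005],[[0,0,0],0,0.005],[[0,0,0],0,0.005],[[0,0,0],0,0.005]])

```text
time_s: 16.5
tcp_pos: [0.5596, 0.1265, 0.3979]
tool_rot: [1.427, 1.052, -1.427]
ft_force: [-0.6, -0.4, -3.4]
opening: 0.13
```

```bash
python3 - <<'E'
from h import *
st(); d=grab('wrist','w14.png'); d=optics.get_image('side'); crop(d,'s14.png',180,150,300,275,6)
E
```

```text
t 16.5 tcp [0.5596 0.1265 0.3979] grasp [0.5596 0.1265 0.2429] yawY -17.18 x [-0.  0. -1.] q [0.16 0.36 1.46 0.   1.32 0.46] F [-0.63 -0.39 -3.41] op 0.13
```

View pics/w14.png

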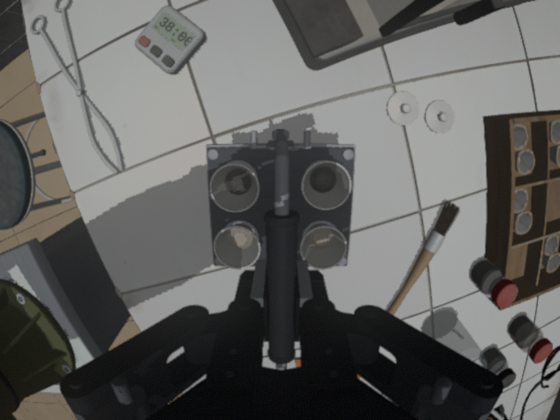

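View pics/s14.png

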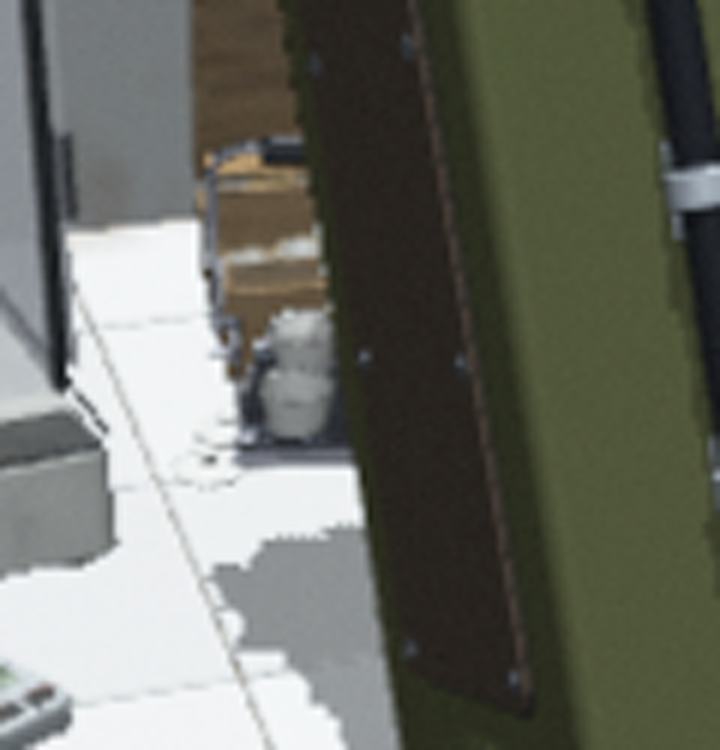

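>>> drive_tool(motion=[[[0,0,0],0,0.005],[[0,0,0],0,0.005],[[0,0,0],0,0.005],[[0,0,0],0,0.005],[[0,0,0],0,0.005]])

```text
time_s: 17.1
tcp_pos: [0.5596, 0.1265, 0.398]
tool_rot: [1.427, 1.052, -1.426]
ft_force: [0.1, -0.2, -5.4]
opening: 0.127
```

```bash
python3 - <<'E'
from h import *
a=cv2.imread('pics/w14.png'); d=grab('wrist','w15.png'); b=cv2.imread('pics/w15.png')
print('carrier diff',np.abs(a[140:270,205:355].astype(int)-b[140:270,205:355]).mean()); st()
print(workorder.job_done())
E
```

```text
carrier diff 0.8296410256410256
t 17.15 tcp [0.5596 0.1265 0.398 ] grasp [0.5596 0.1265 0.243 ] yawY -17.17 x [-0.  0. -1.] q [0.16 0.36 1.46 0.   1.32 0.46] F [ 0.34 -0.72 -6.54] op 0.132
the job is handed in; nothing more can be done
None
```

I set the tile crucible into the empty seat (seat_1) and let it go. I then pinched the bail grip, swung it upright and lifted the loaded carrier. I handed the job in at about 17 s, with the arm holding the carrier in the air; the interface reports no verdict.

Last checks before hand-in:
- **Height:** the carrier's underside works out at about 102 mm above the bench, from the grip height.
- **Grip:** the wrist read roughly 3.4 to 6.5 N of downward load, in line with the expected 5 N. The jaws were closed on the 13 mm sleeve, reading about 11 mm open.
- **Level and still:** the carrier looked the same in the wrist pictures 0.6 s apart, and its rims stood at the same pixels as just after lift-off. I judged level by eye, not as a measured angle.
- **Crucibles:** all four looked upright in their seats in the last wrist picture.
- **Bystanders:** nothing touched the brush, spatula or timer as far as the pictures and forces show.

Two readings disagreed slightly:
- **Seat spacing:** after placing, hand-read rim positions came out 2 to 5 mm short of the given 68 and 50 mm spacings, the worst along the 68 mm side. The new crucible's spacing agreed with its neighbours' to about 2 mm, so I took this as fisheye reading error.
- **Swing force:** about 6.5 N of side push built up halfway through the bail swing, and it was gone by upright.

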